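Lock a bayonet filter cartridge into its filter head

TASK

Fit the blue-capped filter cartridge into the grey filter head on the bench: push it down gently into the slotted ring against the spring, turn it about a quarter turn clockwise (seen from above) until you feel the stop, and let it rise so that it stays locked there when you let go. The lugs are brittle: feel for the slots and the stop without forcing anything, and do not disturb the timer, the petri dish or the vial.

Things in the scene. Friction and masses are not known exactly. Their poses are not given: they have to be found in the camera images.
- filter_cartridge: Loose filter cartridge, 94 mm high, about 0.12 kg, standing upright. Origin: centre of its underside, z up its axis, x along lugs and grip bar. White round body 46 mm in diameter up to 36 mm (lowest 5 mm tapers to 36 mm diameter), blue cap 66 mm in diameter from 36 to 52 mm, grip bar above. A half turn about z makes no difference.
- grip_bar (a point): On the cartridge's axis, 78 mm above its underside: where to grasp the blue bar on the cap. Bar 60 mm long along x (in line with the lugs), 20 mm thick along y, from 52 to 94 mm above the underside.
- lugs (a point): On the cartridge's axis, 13 mm above its underside, at the middle of its two white lugs. They point to +x and -x, reach 30 mm from the axis, are 9 mm wide and 6 mm high (10 to 16 mm above the underside).
- filter_head: Filter head fixed to the bench: square foot 106 x 106 x 8 mm, grey round housing 94 mm in diameter, 58 mm high, a brass hose barb at its +x side, white marks on the rim at +x and -x. Origin: centre of its underside, z up the bore. More than 40 N between it and the cartridge breaks the lugs.
- slot_ring (a point): Bore axis at the top face of the steel ring, 60 mm above the head's origin. Bore 49 mm; two opposite slots 12 mm wide near the head's +x and -x, but off by up to 0.45 rad either way, the same for both; this is not measured and the point does not show it. Lugs resting on the ring: cartridge origin 10 mm below the point; turn under a light push till they drop in.
- spring_stop (a point): Bore axis, 46 mm above the head's origin. Where the cartridge's underside meets the sprung plate: 4 N up here, 0.4 N more per mm pushed down, hard stop 18 mm lower. Once it is 12 mm or more below this point (aim for 15), the lugs pass under the ledge and it turns clockwise seen from above; anticlockwise is blocked.
- lock_height (a point): Bore axis, 38 mm above the head's origin: where the cartridge's underside is when locked. From 1.28 to 1.46 rad clockwise of the slot's middle the lugs are under the notches (middle 1.37), a rigid stop ends the turn at 1.47; eased up there, the lugs rise 4 mm into them and the spring holds them. Let go elsewhere, the cartridge stays 4 mm lower or is pushed up 8 mm higher.
- timer: White lab timer, 64 x 64 x 19 mm, lying on the bench; origin at the centre of its underside. Leave it alone.
- petri_dish_0: Petri dish with lid, 59 mm diameter, 15 mm high, lying on the bench; origin at the centre of its underside. Leave it alone.
- vial_0: Small amber vial with black cap, 23 mm diameter, 57 mm high, standing on the bench; origin at the centre of its underside. Leave it alone.
Not all that is in view belongs to the job. Of the things that look like the filter_cartridge, take the one that is farthest to the robot's left at the start.

How it is judged:
By the outcome, as a careful person would: the job done as asked, in the order asked, and still so for the second after the job is handed in, with the robot touching nothing.
It also fails if it takes over 64 s, if anything falls off the work surface, if the arm or the gripper's body presses on something with over 40 N, if the wrist force passes 120 N, or if a joint passes its speed limit or range.

ROBOT

A 6-joint arm with a two-finger parallel gripper is mounted at the origin on a cart in front of the work surface, level with it; the furniture and walls round the work are solid. World frame = base frame: x ahead of the robot, y to its left, z up, the work surface at z = 0. Lengths are in m, angles in rad, forces in N, time in s.
With the tool pointing down it reaches from about 0.35 to 0.975 m from the base axis. Payload 4.9 kg.
Tool frame: the origin (TCP) lies on the centre line of the jaws, within the pads' length; the fingertips stand 25 mm ahead of it and the grasp point (between the pads) lies 6 mm ahead of it; z points along the fingers, y is the line along which they close (so a half turn about z gives the same grasp; the last joint's range is limited). The gripper opens to 85 mm and grips with 20 to 120 N. Pads are 22 mm wide; open, the fingers measure 114 mm over their backs; the gripper's body (76 mm by 85 mm) begins 54 mm behind the grasp point. The pads swing forward as they close: fully open they stand 13 mm farther back than shut.
Start: joints at [0.982, 0.053, 1.613, -0, 1.476, -0.119], TCP at [0.283, 0.557, 0.256] pointing down, gripper open.
Joint ranges: [-3.01, 3.01], [-1.01, 2.22], [0.06, 2.58], [-1.02, 4.17], [0.09, 2.62], [-3.14, 3.14]. Speed limits (rad/s): [2.57, 2.57, 3.14, 3.14, 3.14, 3.14].

INTERFACE

Orientations are given as a unit quaternion [w, x, y, z].
In Python, from plant import state, grab_frame, get_calibration, job gives the robot as it stands. The module is installed in compiled form; this text tells all that it offers.
- The arm moves only by the tool move_arm, never from a script. Its argument "targets" is a list that holds one entry, the list of rows, each a list of 5 numbers: the opening in per cent of the stroke, from 0 (shut) to 100 (fully open), then the shift along the tool's x, y, z as a fraction of full scale, then the turn about the tool's z as a fraction of full scale. A call has 1 to 5 rows; each row shifts and turns the commanded pose from where the row before left it, along the tool's axes as they then stand; what a row does not reach is not made up. Full scale, the value 1, is 0.6 m for a shift and 6 degrees for a turn. A row lasts 1/12 s, in which the tool goes at most 41.7 mm and 7.16 degrees, less where a joint would pass 70% of its speed; a pose out of reach is approached as far as the arm can. A call with a number of a shift or a turn outside -1 to 1 is refused whole. A call with a gripper value outside its range is refused whole. The fingers move at their own pace and stop on an object; the grip force is fixed at half the most. Time passes only in rows, so rows that do not move let the fingers close. It gives the time, the measured TCP pose, the force, the opening and the grip force at its end, in the units of the state.
- state(): the state, without advancing time (a new reading comes with each control period).
- grab_frame(name): name is "scene" or "top" or "wrist"; returns the picture (420x560x3 uint8, red, green, blue); there is no depth.
- get_calibration(name): a dict with "vertical_fov" (degrees; the focal length in pixels is half the picture's height over the tangent of half this angle, whatever the lens; pixels are square), "cx", "cy" (the principal point, pixels), "dist_coeffs" ([k1, k2, p1, p2, k3] as OpenCV has them; the pictures are not rectified), "R" (3x3) and "t" (3): a world point X has camera coordinates R X + t. Camera axes: x right, y down, z forward; pixel columns grow to the right and rows downward; lengths in m; the calibration is good to about 2 mm. A picture is of the moment at which its call begins: read the wrist's pose just before it. get_calibration takes no time and is no camera call; for the wrist camera it gives the pose at the moment of the call.
- job.job_done(): hands the job in; it is judged then, once.
The state is a dict: "time": time; "joint_pos": joint angles; "joint_vel": joint speeds; "joint_efforts": joint torques, N m; "tool_pos": TCP position; "tool_rot": TCP orientation; "contact_force": force on the tool from outside, world axes, zero at the start; "ft_torque": the same for the moment, N m; "gripper_width": opening from 0.0 (shut) to 1.0 (fully open); "grasp_force": force on a finger pad.
Only numpy, scipy, OpenCV 4.12 (cv2) and the standard library are available. Lean on these libraries where they do the work, as an engineer would, in place of code of your own. Each camera call takes 0.05 s, during which the arm holds its last target. There are 200 camera calls.

## Working session

There is one attempt and no reset: what is moved stays moved. The work goes in short steps, Python scripts to look and compute and a tool call to move; the robot and the scene stay as the last step left them, time stands still between calls to the robot, and variables do not carry over. Pictures are saved under pics/ and viewed, at most 10 in all, crops included, and the job is handed in when it is done.

Besides the shell and the picture viewer there is one more tool, called after "Emit:" as name(argument=value, ...) on one line, values as JSON. move_arm: Moves the arm, as the interface text tells. Shift numbers are shares of 0.6 m and turn numbers shares of 6 degrees, none past 1 either way. Its arguments: {"type":"object","properties":{"targets":{"type":"array"}},"required":["targets"]}

```bash
mkdir -p pics
cat > h.py <<'E'
import numpy as np,cv2
from plant import state,grab_frame,get_calibration,job
def cal(n):
    c=get_calibration(n);f=210/np.tan(np.radians(c["vertical_fov"])/2)
    return np.array([[f,0,c["cx"]],[0,f,c["cy"]],[0,0,1.]]),np.array(c["dist_coeffs"],float),np.array(c["R"]),np.array(c["t"])
def ray(c,uv,z):
    K,d,R,t=c
    p=cv2.undistortPoints(np.array(uv,float).reshape(-1,1,2),K,d).reshape(-1,2)
    D=np.c_[p,np.ones(len(p))]@R; o=-R.T@t
    return o+D*((z-o[2])/D[:,2])[:,None]
def proj(c,X):
    K,d,R,t=c
    return cv2.projectPoints(np.array(X,float).reshape(-1,3),cv2.Rodrigues(R)[0],t,K,d)[0].reshape(-1,2)
def save(n,im): cv2.imwrite(f"pics/{n}.png",im[...,::-1])
E
python3 - <<'E'
from h import *
for n in("scene","top"):
    im=grab_frame(n);save(n+"0",im);np.save(n+"0.npy",im);c=cal(n);print(n,-c[2].T@c[3],c[0][0,0])
s=state();print(s["tool_pos"],s["tool_rot"],s["time"])
E
```

```text
scene [0.19803389 1.08491427 0.44504303] 508.7251928590432
top [0.35728295 0.29212736 0.9130127 ] 461.9065861937555
[0.28264977 0.55684764 0.25515328] [-3.24629035e-04  2.32750484e-01  9.72536011e-01 -9.02927289e-04] 0.1
```

View pics/scene0.png

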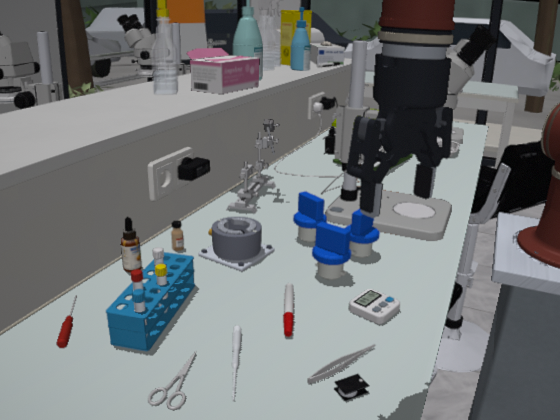

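View pics/top0.png

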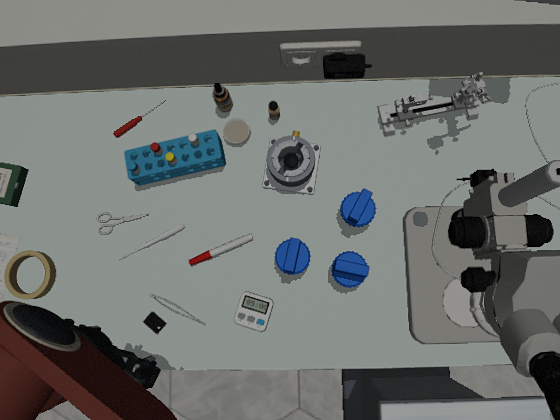

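The top view shows the gripper at lower left (130,360), so image left is probably +y. There are three blue caps: (292,257), (358,208) and (350,269). The head is at (291,162) with its barb at (296,134). The timer is at (254,311), the vial at (273,110) and the petri dish at (237,131). I'll measure these and check a close crop.

Run:
```python
from h import *
im=np.load("top0.npy");c=cal("top")
hsv=cv2.cvtColor(im,cv2.COLOR_RGB2HSV)
m=cv2.inRange(hsv,(108,120,40),(125,255,255))
for k in cv2.findContours(m,0,2)[0]:
    if cv2.contourArea(k)>400:
        (u,v),r=cv2.minEnclosingCircle(k);print("blue",u,v,r,cv2.contourArea(k),ray(c,[[u,v]],.06))
print("head rim",ray(c,[[291,162]],.058),"barb",ray(c,[[296,134]],.03),ray(c,[[254,311],[273,110],[237,131]],.02))
cr=np.hstack([cv2.resize(im[y-45:y+45,x-45:x+45],(390,390),interpolation=cv2.INTER_CUBIC) for x,y in((292,257),(292,162))])
save("crop",cr)
```

```text
blue 349.4173889160156 268.55633544921875 18.757719039916992 971.0 [[0.40092258 0.21329658 0.06      ]]
blue 292.0 256.1666564941406 18.276531219482422 933.0 [[0.42578271 0.31776255 0.06      ]]
blue 358.5 207.0 19.52572250366211 938.0 [[0.51480082 0.19156345 0.06      ]]
head rim [[0.60636007 0.31622692 0.058     ]] barb [[0.67265891 0.30583778 0.03      ]] [[0.32640396 0.3931357  0.02      ]
 [0.72991431 0.35226127 0.02      ]
 [0.6867968  0.42670602 0.02      ]]
```

View pics/crop.png

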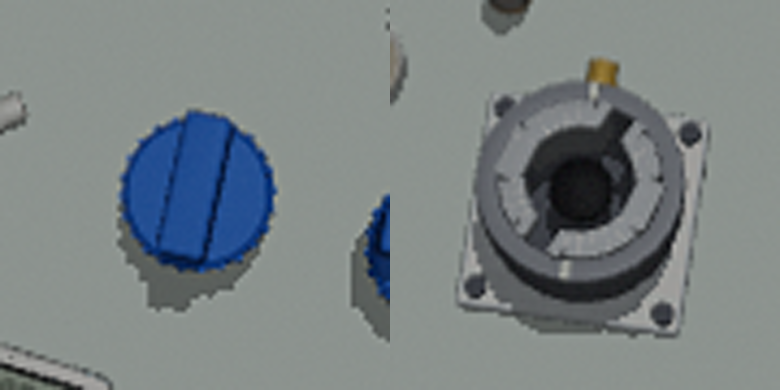

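Largest y is (292,257) at about (0.426, 0.318), which is the target. It has a blue cap, and its bar lies about -11° from world x. The other two caps are at y=0.21 and y=0.19. In the crop the ring slots are visible, running along about -38°. Moving above it now.

Emit:
move_arm(targets=[[[65,0,0,0,-0.9],[65,0,0,0,-0.9],[65,0,0,0,-0.9],[65,-0.044,-0.049,0,0],[65,-0.044,-0.049,0,0]]])

```text
time: 0.52
tool_pos: [0.3232, 0.4896, 0.2554]
tool_rot: [-0.0, 0.091, 0.996, -0.001]
contact_force: [0.8, -0.4, 0.2]
gripper_width: 0.648
grasp_force: 0.0
```

Emit:
move_arm(targets=[[[65,-0.044,-0.049,0,0],[65,-0.044,-0.049,0,0],[65,-0.044,-0.049,0,0],[65,-0.044,-0.049,0,0],[65,-0.044,-0.049,0,0]]])

```text
time: 0.93
tool_pos: [0.4265, 0.3189, 0.2558]
tool_rot: [-0.0, 0.093, 0.996, -0.0]
contact_force: [0.6, 0.4, -0.2]
gripper_width: 0.646
grasp_force: 0.0
```

Emit:
move_arm(targets=[[[65,0,0,0,0],[65,0,0,0,0]]])

```text
time: 1.1
tool_pos: [0.4269, 0.3191, 0.2559]
tool_rot: [-0.0, 0.095, 0.995, -0.0]
contact_force: [-0.1, -0.2, -0.0]
gripper_width: 0.647
grasp_force: 0.0
```

Run:
```python
from h import *
s=state();print(s["tool_pos"],s["tool_rot"],s["time"],s["joint_pos"],s["contact_force"])
c=cal("wrist");im=grab_frame("wrist");save("w1",im);np.save("w1.npy",im);np.save("w1c.npy",np.array(c,dtype=object),allow_pickle=True)
print(-c[2].T@c[3],c[2],proj(c,[[.426,.318,.094],[.606,.316,.06]]))
```

```text
[0.4269484  0.31909287 0.25587075] [-3.57947284e-04  9.53763030e-02  9.95441223e-01 -6.68688123e-05] 1.1 [ 5.02019952e-01 -1.68174549e-01  1.82543896e+00  2.93285756e-04
  1.48499534e+00 -8.77758595e-01] [-0.07720954 -0.22526623 -0.01576005]
[0.35953778 0.33151974 0.37295086] [[ 1.89663148e-01  9.81849206e-01  1.66683670e-04]
 [ 9.44881016e-01 -1.82568168e-01  2.71788024e-01]
 [ 2.66885287e-01 -5.13906761e-02 -9.62357128e-01]] [[278.5988767  198.64619425]
 [305.61266784 335.73817846]]
```

View pics/w1.png

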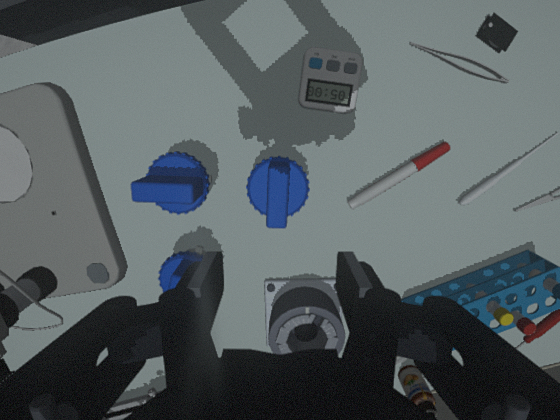

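The wrist view shows the target cap at (278,187), its bar near vertical with its end at (278,226), and the head ring at (306,335). The gap between the jaws is clear. I'll enlarge the target and the ring.

Run:
```python
from h import *
im=np.load("w1.npy")
a=cv2.resize(im[145:240,238:333],(390,390),interpolation=cv2.INTER_CUBIC)
b=cv2.resize(im[275:370,260:355],(390,390),interpolation=cv2.INTER_CUBIC)
b=cv2.convertScaleAbs(b,alpha=1.3);a=cv2.convertScaleAbs(a,alpha=1.6)
save("w1crop",np.hstack([a,b]))
```

```text
(no output)
```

View pics/w1crop.png

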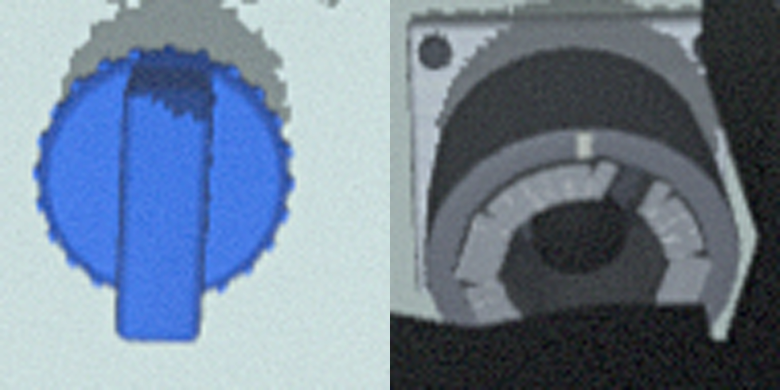

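Run:
```python
from h import *
c=tuple(np.load("w1c.npy",allow_pickle=True)); c=tuple(np.array(x,float) for x in c)
s=95/390
P=lambda q,ox,oy:np.array(q,float)*s+[ox,oy]
t=ray(c,P([[126,92],[212,92],[200,340],[117,340]],238,145),.094)
print(t,"cen",t.mean(0)); d=(t[2]+t[3]-t[0]-t[1])/2;print("len",np.linalg.norm(d),"ang",np.degrees(np.arctan2(d[1],d[0])),"w",np.linalg.norm(t[1]-t[0]))
cap=ray(c,P([[38,175],[293,175]],238,145),.05);print("cap",cap,cap.mean(0)) 
# head ring outer rim z=.058: ellipse pts of housing top
pts=[[428,240],[445,205],[470,172],[510,146],[560,131],[610,132],[655,148],[695,178],[722,205],[737,245]]
r=ray(c,P(np.array(pts)-[390,0],260,275),.058)[:,:2]
A=np.c_[2*r,np.ones(len(r))];x=np.linalg.lstsq(A,(r**2).sum(1),rcond=None)[0];R=np.sqrt(x[2]+x[:2]@x[:2])
print("head",x[:2],"R",R)
m=ray(c,P([[585-390,145],[629-390,183]],260,275),.06)[:,:2]
for p in m: v=x[:2]-p;print(np.degrees(np.arctan2(v[1],v[0])),np.linalg.norm(v))
# top view
ct=cal("top");k=90/390
tp=lambda q:np.array(q,float)*k+[247,117]
mm=ray(ct,tp([[205,92],[176,270],[230,122],[147,228]]),.06)[:,:2];print(mm)
for a,b in((0,1),(2,3)):
    v=mm[a]-mm[b];print(np.degrees(np.arctan2(v[1],v[0])),np.linalg.norm(v),mm[[a,b]].mean(0))
```

```text
[[0.39591537 0.31475079 0.094     ]
 [0.39949151 0.33326023 0.094     ]
 [0.45541815 0.32014633 0.094     ]
 [0.45177862 0.30130358 0.094     ]] cen [0.42565091 0.31736524 0.094     ]
len 0.05745100721420801 ang -13.365558016290358 w 0.018851746381011898
cap [[0.41837116 0.28552576 0.05      ]
 [0.43086708 0.35019083 0.05      ]] [0.42461912 0.31785829 0.05      ]
head [0.61323216 0.31575259] R 0.045654939545130356
-11.08526344006184 0.04258924250019569
-34.61371506588808 0.03261228789862075
[[0.65342017 0.30883691]
 [0.57178597 0.32326941]
 [0.63902533 0.2979928 ]
 [0.59123727 0.33573708]]
-10.025993394353293 0.082900177685266 [0.61260307 0.31605316]
-38.302612153472474 0.06089604760152229 [0.6151313  0.31686494]
```

Emit:
move_arm(targets=[[[65,0.002,-0.003,0.05,0.25],[65,0,0,0.06,0],[65,0,0,0.06,0],[65,0,0,0.055,0],[65,0,0,0.035,0]]])

```text
time: 1.57
tool_pos: [0.4217, 0.3195, 0.0961]
tool_rot: [-0.002, 0.105, 0.994, -0.001]
contact_force: [-0.5, -0.3, -0.8]
gripper_width: 0.643
grasp_force: 0.0
```

Emit:
move_arm(targets=[[[65,0,0,0.023,0],[65,0,0,0,0],[0,0,0,0,0],[0,0,0,0,0],[0,0,0,0,0]]])

```text
time: 1.98
tool_pos: [0.4256, 0.3202, 0.0884]
tool_rot: [0.001, 0.106, 0.994, 0.001]
contact_force: [-0.3, -3.8, -0.4]
gripper_width: 0.236
grasp_force: 13.7
```

Emit:
move_arm(targets=[[[0,0,0,0,0],[0,0,0,0,0],[0,0,0,0,0],[0,0,0,0,0]]])

```text
time: 2.32
tool_pos: [0.4256, 0.32, 0.0883]
tool_rot: [0.001, 0.107, 0.994, 0.001]
contact_force: [-2.4, 1.9, 6.3]
gripper_width: 0.225
grasp_force: 62.0
```

Emit:
move_arm(targets=[[[0,0,0,-0.03,0],[0,0,0,-0.05,0],[0,0,0,-0.05,0],[0,0,0,-0.04,0],[0,0,0,0,0]]])

```text
time: 2.73
tool_pos: [0.4274, 0.3204, 0.1946]
tool_rot: [0.004, 0.107, 0.994, 0.003]
contact_force: [1.5, 0.8, -0.2]
gripper_width: 0.225
grasp_force: 61.0
```

Emit:
move_arm(targets=[[[0,0,0,0,0.99],[0,0,0,0,0.99],[0,0,0,0,0.99],[0,0,0,0,0.99],[0,0,0,0,0]]])

```text
time: 3.15
tool_pos: [0.424, 0.3185, 0.1866]
tool_rot: [-0.001, 0.31, 0.951, -0.001]
contact_force: [-0.8, 0.2, -1.9]
gripper_width: 0.224
grasp_force: 60.9
```

```bash
cat >> h.py <<'E'
def go(X,Y):
    s=state();p=np.array(s["tool_pos"]);q=s["tool_rot"];a=2*np.arctan2(q[2],q[1])
    d=np.array([X,Y])-p[:2];ex=np.array([np.cos(a),np.sin(a)]);ey=np.array([np.sin(a),-np.cos(a)])
    print("pos",p.round(4),"ang",np.degrees(a).round(2),"frac x,y",(ex@d/.6).round(4),(ey@d/.6).round(4),"F",np.round(s["contact_force"],1),"M",np.round(s["ft_torque"],2),"t",round(s["time"],2))
E
python3 - <<'E'
from h import *
go(.613,.316)
E
```

```text
pos [0.424  0.3185 0.1866] ang 143.92 frac x,y -0.257 0.1822 F [-0.8  0.2 -1.9] M [-0.03 -0.04  0.  ] t 3.15
```

Emit:
move_arm(targets=[[[0,-0.03,0.021,0,0],[0,-0.045,0.032,0,0],[0,-0.05,0.035,0,0],[0,-0.05,0.036,0,0],[0,-0.045,0.032,0,0]]])

```text
time: 3.57
tool_pos: [0.5879, 0.3167, 0.1868]
tool_rot: [-0.001, 0.308, 0.952, -0.001]
contact_force: [1.2, 0.2, -0.7]
gripper_width: 0.222
grasp_force: 60.9
```

Emit:
move_arm(targets=[[[0,-0.037,0.026,0,0],[0,0,0,0,0],[0,0,0,0,0]]])

```text
time: 3.82
tool_pos: [0.6141, 0.3161, 0.1864]
tool_rot: [-0.001, 0.308, 0.951, -0.001]
contact_force: [-0.6, 0.1, -2.0]
gripper_width: 0.223
grasp_force: 60.9
```

Run:
```python
from h import *
go(.613,.316)
a=grab_frame("scene");b=grab_frame("top")
cs=cal("scene");u=proj(cs,[[.613,.316,.06],[.613,.316,.1]]);print(u)
x,y=u[0].astype(int);y-=20
A=cv2.resize(a[y-60:y+60,x-60:x+60],(395,395),interpolation=cv2.INTER_CUBIC)
B=cv2.resize(b[102:222,230:350],(395,395),interpolation=cv2.INTER_CUBIC)
save("ins",np.hstack([A,B]))
```

```text
pos [0.6141 0.3161 0.1864] ang 144.07 frac x,y 0.0013 -0.0012 F [-0.6  0.1 -2. ] M [-0.05  0.03 -0.03] t 3.82
[[236.65279176 225.0531219 ]
 [236.4815892  205.1749832 ]]
```

View pics/ins.png

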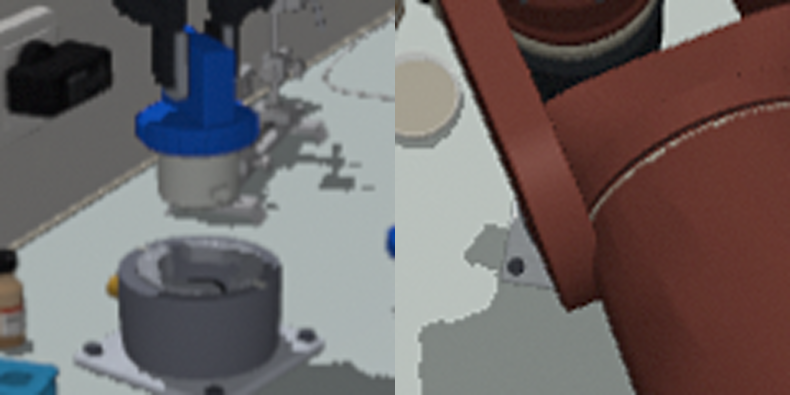

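The scene crop shows the cartridge hanging upright over the housing, with the axes aligned within about 1 mm (crop columns 198 and 200). The arm hides the head in the top view. Next I lower carefully.

Emit:
move_arm(targets=[[[0,0.0013,-0.0012,0.02,0],[0,0,0,0.02,0],[0,0,0,0.015,0],[0,0,0,0.005,0],[0,0,0,0,0]]])

```text
time: 4.33
tool_pos: [0.611, 0.3164, 0.1499]
tool_rot: [-0.002, 0.309, 0.951, -0.001]
contact_force: [0.1, -0.1, -1.4]
gripper_width: 0.218
grasp_force: 60.9
```

Emit:
move_arm(targets=[[[0,0,0,0.005,0],[0,0,0,0,0],[0,0,0,0.003,0],[0,0,0,0,0]]])

```text
time: 4.67
tool_pos: [0.6128, 0.3169, 0.148]
tool_rot: [0.0, 0.309, 0.951, 0.0]
contact_force: [-0.3, 0.1, -2.1]
gripper_width: 0.223
grasp_force: 60.9
```

```bash
python3 -c "
from h import *
go(.613,.316)"
```

```text
pos [0.6128 0.3169 0.148 ] ang 144.02 frac x,y -0.0011 -0.001 F [-0.3  0.1 -2.1] M [-0.04  0.03  0.01] t 4.67
```

Emit:
move_arm(targets=[[[0,-0.0005,-0.001,0.004,0],[0,0,0,0,0],[0,0,0,0.004,0],[0,0,0,0,0],[0,0,0,0,0]]])

```text
time: 5.08
tool_pos: [0.6124, 0.3161, 0.1426]
tool_rot: [-0.0, 0.309, 0.951, -0.0]
contact_force: [0.1, -0.1, -1.7]
gripper_width: 0.223
grasp_force: 60.9
```

Emit:
move_arm(targets=[[[0,0,0,0.003,0],[0,0,0,0,0],[0,0,0,0.003,0],[0,0,0,0,0],[0,0,0,0,0]]])

```text
time: 5.5
tool_pos: [0.6124, 0.3161, 0.1391]
tool_rot: [-0.0, 0.309, 0.951, -0.0]
contact_force: [-0.2, 0.3, -1.5]
gripper_width: 0.225
grasp_force: 60.9
```

```bash
python3 -c "
from h import *
go(.613,.316)"
```

```text
pos [0.6124 0.3161 0.1391] ang 144.02 frac x,y -0.001 0.0005 F [-0.2  0.3 -1.5] M [-0.03  0.    0.02] t 5.5
```

Emit:
move_arm(targets=[[[0,0,0,0.0015,0],[0,0,0,0,0],[0,0,0,0.0015,0],[0,0,0,0,0]]])

```text
time: 5.83
tool_pos: [0.6126, 0.3162, 0.1374]
tool_rot: [0.0, 0.309, 0.951, 0.0]
contact_force: [0.8, 1.1, -1.9]
gripper_width: 0.221
grasp_force: 61.0
```

Emit:
move_arm(targets=[[[0,0,0,0.0015,0],[0,0,0,0,0],[0,0,0,0,0]]])

```text
time: 6.08
tool_pos: [0.6125, 0.3162, 0.1366]
tool_rot: [0.0, 0.309, 0.951, 0.0]
contact_force: [1.1, 0.6, -1.4]
gripper_width: 0.227
grasp_force: 61.0
```

```bash
python3 -c "
from h import *
go(.613,.316)"
```

```text
pos [0.6125 0.3162 0.1366] ang 144.02 frac x,y -0.0008 0.0002 F [ 1.1  0.6 -1.4] M [ 0.05 -0.08  0.01] t 6.08
```

Emit:
move_arm(targets=[[[0,0,0,0.002,0],[0,0,0,0,0],[0,0,0,0.002,0],[0,0,0,0,0]]])

```text
time: 6.42
tool_pos: [0.6126, 0.3162, 0.1344]
tool_rot: [0.0, 0.309, 0.951, 0.0]
contact_force: [0.4, -0.2, -0.9]
gripper_width: 0.22
grasp_force: 60.9
```

```bash
python3 -c "
from h import *
go(.613,.316)"
```

```text
pos [0.6126 0.3162 0.1344] ang 144.02 frac x,y -0.0007 0.0002 F [ 0.4 -0.2 -0.9] M [ 0.08 -0.08  0.03] t 6.42
```

The lugs have dropped into the slots. Now I push against the spring.

Emit:
move_arm(targets=[[[0,0,0,0.003,0],[0,0,0,0,0],[0,0,0,0.003,0],[0,0,0,0,0]]])

```text
time: 6.75
tool_pos: [0.6127, 0.3162, 0.131]
tool_rot: [0.0, 0.309, 0.951, 0.0]
contact_force: [-1.5, -0.7, 3.1]
gripper_width: 0.222
grasp_force: 61.7
```

Emit:
move_arm(targets=[[[0,0,0,0.003,0],[0,0,0,0,0],[0,0,0,0.003,0],[0,0,0,0,0],[0,0,0,0,0]]])

```text
time: 7.17
tool_pos: [0.6127, 0.3162, 0.1273]
tool_rot: [0.0, 0.309, 0.951, 0.0]
contact_force: [-1.0, -1.0, 4.7]
gripper_width: 0.226
grasp_force: 61.8
```

```bash
python3 -c "
from h import *
go(.613,.316)"
```

```text
pos [0.6127 0.3162 0.1273] ang 144.02 frac x,y -0.0006 0.0 F [-1.  -1.   4.7] M [-0.13  0.31  0.02] t 7.17
```

Emit:
move_arm(targets=[[[0,0,0,0.003,0],[0,0,0,0,0],[0,0,0,0.003,0],[0,0,0,0,0]]])

```text
time: 7.5
tool_pos: [0.6127, 0.3162, 0.1238]
tool_rot: [0.0, 0.309, 0.951, 0.0]
contact_force: [-2.3, -1.4, 6.3]
gripper_width: 0.221
grasp_force: 62.0
```

Emit:
move_arm(targets=[[[0,0,0,0.003,0],[0,0,0,0,0],[0,0,0,0.003,0],[0,0,0,0,0],[0,0,0,0,0]]])

```text
time: 7.92
tool_pos: [0.6128, 0.3162, 0.1208]
tool_rot: [0.0, 0.309, 0.951, 0.0]
contact_force: [-2.8, -1.5, 6.8]
gripper_width: 0.23
grasp_force: 62.1
```

```bash
python3 -c "
from h import *
go(.613,.316)"
```

```text
pos [0.6128 0.3162 0.1208] ang 144.03 frac x,y -0.0005 -0.0 F [-2.8 -1.5  6.8] M [-0.24  0.63 -0.03] t 7.92
```

Emit:
move_arm(targets=[[[0,0,0,0.003,0],[0,0,0,0,0],[0,0,0,0,0.5],[0,0,0,0,0.5],[0,0,0,0,0]]])

```text
time: 8.33
tool_pos: [0.6133, 0.3165, 0.1196]
tool_rot: [0.001, 0.359, 0.933, 0.001]
contact_force: [-1.6, -0.9, 7.6]
gripper_width: 0.221
grasp_force: 62.3
```

```bash
python3 -c "
from h import *
go(.613,.316)"
```

```text
pos [0.6133 0.3165 0.1196] ang 137.93 frac x,y -0.0002 -0.001 F [-1.6 -0.9  7.6] M [-0.11  0.33 -0.  ] t 8.33
```

Turning freely, with no moment about z. Continuing.

Emit:
move_arm(targets=[[[0,0,0,0,0.6],[0,0,0,0,0.6],[0,0,0,0,0.6],[0,0,0,0,0.6],[0,0,0,0,0]]])

```text
time: 8.75
tool_pos: [0.6139, 0.3166, 0.1199]
tool_rot: [0.001, 0.473, 0.881, 0.002]
contact_force: [-0.1, 0.2, 8.3]
gripper_width: 0.227
grasp_force: 62.2
```

```bash
python3 -c "
from h import *
go(.613,.316)"
```

```text
pos [0.6139 0.3166 0.1199] ang 123.51 frac x,y -0.0001 -0.0018 F [-0.1  0.2  8.3] M [-0.07 -0.03 -0.09] t 8.75
```

Emit:
move_arm(targets=[[[0,0,0,0,0.6],[0,0,0,0,0.6],[0,0,0,0,0.6],[0,0,0,0,0.6],[0,0,0,0,0]]])

```text
time: 9.17
tool_pos: [0.6141, 0.3166, 0.12]
tool_rot: [0.001, 0.58, 0.815, 0.002]
contact_force: [0.4, -0.3, 6.9]
gripper_width: 0.227
grasp_force: 62.2
```

```bash
python3 -c "
from h import *
go(.613,.316)"
```

```text
pos [0.6141 0.3166 0.12  ] ang 109.1 frac x,y -0.0003 -0.0021 F [ 0.4 -0.3  6.9] M [-0.04 -0.03  0.02] t 9.17
```

Emit:
move_arm(targets=[[[0,0,0,0,0.6],[0,0,0,0,0.6],[0,0,0,0,0.6],[0,0,0,0,0.6],[0,0,0,0,0]]])

```text
time: 9.58
tool_pos: [0.6141, 0.3165, 0.1201]
tool_rot: [0.001, 0.677, 0.736, 0.002]
contact_force: [-0.1, -0.8, 8.1]
gripper_width: 0.221
grasp_force: 62.2
```

```bash
python3 -c "
from h import *
go(.613,.316)"
```

```text
pos [0.6141 0.3165 0.1201] ang 94.7 frac x,y -0.0008 -0.0019 F [-0.1 -0.8  8.1] M [-0.09 -0.01 -0.05] t 9.58
```

Emit:
move_arm(targets=[[[0,0,0,0,0.6],[0,0,0,0,0.6],[0,0,0,0,0.6],[0,0,0,0,0.6],[0,0,0,0,0]]])

```text
time: 10.0
tool_pos: [0.6141, 0.3165, 0.12]
tool_rot: [0.001, 0.764, 0.645, 0.002]
contact_force: [0.9, 0.5, 8.5]
gripper_width: 0.222
grasp_force: 62.2
```

```bash
python3 -c "
from h import *
go(.613,.316)"
```

```text
pos [0.6141 0.3165 0.12  ] ang 80.3 frac x,y -0.0012 -0.0017 F [0.9 0.5 8.5] M [-0.16  0.01 -0.04] t 10.0
```

Emit:
move_arm(targets=[[[0,0,0,0,0.4],[0,0,0,0,0.4],[0,0,0,0,0.4],[0,0,0,0,0]]])

```text
time: 10.33
tool_pos: [0.6141, 0.3165, 0.1201]
tool_rot: [0.001, 0.803, 0.596, 0.002]
contact_force: [-0.3, -0.5, 7.9]
gripper_width: 0.222
grasp_force: 62.2
```

```bash
python3 -c "
from h import *
go(.613,.316)"
```

```text
pos [0.6141 0.3165 0.1201] ang 73.14 frac x,y -0.0013 -0.0016 F [-0.3 -0.5  7.9] M [-0.15  0.02  0.02] t 10.33
```

Emit:
move_arm(targets=[[[0,0,0,0,0.25],[0,0,0,0,0],[0,0,0,0,0.25],[0,0,0,0,0]]])

```text
time: 10.67
tool_pos: [0.6141, 0.3165, 0.1201]
tool_rot: [0.001, 0.818, 0.575, 0.002]
contact_force: [0.3, -0.8, 6.9]
gripper_width: 0.228
grasp_force: 62.2
```

```bash
python3 -c "
from h import *
go(.613,.316)"
```

```text
pos [0.6141 0.3165 0.1201] ang 70.18 frac x,y -0.0014 -0.0015 F [ 0.3 -0.8  6.9] M [-0.19 -0.02  0.06] t 10.67
```

Emit:
move_arm(targets=[[[0,0,0,0,0.25],[0,0,0,0,0],[0,0,0,0,0.25],[0,0,0,0,0]]])

```text
time: 11.0
tool_pos: [0.6142, 0.3164, 0.1201]
tool_rot: [0.001, 0.833, 0.553, 0.002]
contact_force: [0.0, -1.0, 8.8]
gripper_width: 0.215
grasp_force: 62.3
```

```bash
python3 -c "
from h import *
go(.613,.316)"
```

```text
pos [0.6142 0.3164 0.1201] ang 67.18 frac x,y -0.0014 -0.0015 F [ 0.  -1.   8.8] M [-0.2  -0.06  0.05] t 11.0
```

Emit:
move_arm(targets=[[[0,0,0,0,0.25],[0,0,0,0,0],[0,0,0,0,0]]])

```text
time: 11.25
tool_pos: [0.6142, 0.3164, 0.1201]
tool_rot: [0.001, 0.84, 0.543, 0.002]
contact_force: [0.5, -0.4, 8.3]
gripper_width: 0.225
grasp_force: 62.3
```

```bash
python3 -c "
from h import *
go(.613,.316)"
```

```text
pos [0.6142 0.3164 0.1201] ang 65.72 frac x,y -0.0014 -0.0015 F [ 0.5 -0.4  8.3] M [-0.25 -0.06  0.01] t 11.25
```

Emit:
move_arm(targets=[[[0,0,0,0,0.2],[0,0,0,0,0],[0,0,0,0,0]]])

```text
time: 11.5
tool_pos: [0.6142, 0.3164, 0.1201]
tool_rot: [0.001, 0.846, 0.534, 0.002]
contact_force: [0.1, -0.9, 6.3]
gripper_width: 0.226
grasp_force: 62.3
```

```bash
python3 -c "
from h import *
go(.613,.316)"
```

```text
pos [0.6142 0.3164 0.1201] ang 64.52 frac x,y -0.0015 -0.0015 F [ 0.1 -0.9  6.3] M [-0.21 -0.05  0.07] t 11.5
```

Emit:
move_arm(targets=[[[0,0,0,0,0.2],[0,0,0,0,0],[0,0,0,0,0]]])

```text
time: 11.75
tool_pos: [0.6139, 0.3166, 0.12]
tool_rot: [0.001, 0.851, 0.525, 0.002]
contact_force: [0.5, -0.4, 7.7]
gripper_width: 0.228
grasp_force: 62.3
```

```bash
python3 -c "
from h import *
go(.613,.316)"
```

```text
pos [0.6139 0.3166 0.12  ] ang 63.35 frac x,y -0.0016 -0.0009 F [ 0.5 -0.4  7.7] M [-0.12  0.08  0.13] t 11.75
```

Emit:
move_arm(targets=[[[0,0,0,0,0.15],[0,0,0,0,0],[0,0,0,0,0]]])

```text
time: 12.0
tool_pos: [0.6137, 0.3168, 0.12]
tool_rot: [0.0, 0.855, 0.518, 0.002]
contact_force: [-0.6, -0.4, 8.9]
gripper_width: 0.226
grasp_force: 62.3
```

```bash
python3 -c "
from h import *
go(.613,.316)"
```

```text
pos [0.6137 0.3168 0.12  ] ang 62.46 frac x,y -0.0017 -0.0003 F [-0.6 -0.4  8.9] M [-0.02  0.23  0.17] t 12.0
```

Emit:
move_arm(targets=[[[0,0,0,0,0.15],[0,0,0,0,0],[0,0,0,0,0]]])

```text
time: 12.25
tool_pos: [0.6134, 0.317, 0.12]
tool_rot: [-0.0, 0.859, 0.512, 0.002]
contact_force: [-1.9, -0.0, 8.5]
gripper_width: 0.221
grasp_force: 62.4
```

```bash
python3 -c "
from h import *
go(.613,.316)"
```

```text
pos [0.6134 0.317  0.12  ] ang 61.56 frac x,y -0.0017 0.0002 F [-1.9 -0.   8.5] M [0.04 0.42 0.18] t 12.25
```

Emit:
move_arm(targets=[[[0,0,0,0,0.15],[0,0,0,0,0],[0,0,0,0,0]]])

```text
time: 12.5
tool_pos: [0.6133, 0.3171, 0.1201]
tool_rot: [-0.0, 0.863, 0.505, 0.001]
contact_force: [-1.8, 1.2, 9.6]
gripper_width: 0.227
grasp_force: 62.5
```

```bash
python3 -c "
from h import *
go(.613,.316)"
```

```text
pos [0.6133 0.3171 0.1201] ang 60.72 frac x,y -0.0018 0.0005 F [-1.8  1.2  9.6] M [0.13 0.49 0.49] t 12.5
```

The stop is felt at 61° (moment 0.49 N·m), which fits a slot at about -35°. I back off 4° to the middle of the notch window and ease up.

Emit:
move_arm(targets=[[[0,0,0,0,-0.4],[0,0,0,0,-0.4],[0,0,0,0,0],[0,0,0,0,0]]])

```text
time: 12.83
tool_pos: [0.6135, 0.317, 0.1199]
tool_rot: [-0.0, 0.841, 0.54, 0.002]
contact_force: [-2.1, -0.0, 8.1]
gripper_width: 0.225
grasp_force: 62.2
```

```bash
python3 -c "
from h import *
go(.613,.316)"
```

```text
pos [0.6135 0.317  0.1199] ang 65.43 frac x,y -0.0018 -0.0 F [-2.1 -0.   8.1] M [ 0.14  0.39 -0.03] t 12.83
```

Emit:
move_arm(targets=[[[0,0,0,-0.003,0],[0,0,0,0,0],[0,0,0,-0.003,0],[0,0,0,0,0],[0,0,0,0,0]]])

```text
time: 13.25
tool_pos: [0.6134, 0.317, 0.1232]
tool_rot: [-0.0, 0.841, 0.54, 0.002]
contact_force: [-0.4, 1.3, 6.9]
gripper_width: 0.226
grasp_force: 62.0
```

```bash
python3 -c "
from h import *
go(.613,.316)"
```

```text
pos [0.6134 0.317  0.1232] ang 65.42 frac x,y -0.0017 0.0 F [-0.4  1.3  6.9] M [ 0.17  0.15 -0.  ] t 13.25
```

Emit:
move_arm(targets=[[[0,0,0,-0.002,0],[0,0,0,0,0],[0,0,0,-0.002,0],[0,0,0,0,0],[0,0,0,0,0]]])

```text
time: 13.67
tool_pos: [0.6134, 0.3169, 0.1253]
tool_rot: [-0.0, 0.841, 0.54, 0.002]
contact_force: [-0.7, 0.5, 6.8]
gripper_width: 0.225
grasp_force: 61.8
```

```bash
python3 -c "
from h import *
go(.613,.316)"
```

```text
pos [0.6134 0.3169 0.1253] ang 65.42 frac x,y -0.0017 0.0 F [-0.7  0.5  6.8] M [0.23 0.1  0.03] t 13.67
```

Emit:
move_arm(targets=[[[0,0,0,-0.0015,0],[0,0,0,0,0],[0,0,0,0,0]]])

```text
time: 13.92
tool_pos: [0.6133, 0.3169, 0.1259]
tool_rot: [-0.0, 0.841, 0.54, 0.002]
contact_force: [-0.0, 2.0, 4.9]
gripper_width: 0.225
grasp_force: 61.8
```

```bash
python3 -c "
from h import *
go(.613,.316)"
```

```text
pos [0.6133 0.3169 0.1259] ang 65.42 frac x,y -0.0015 0.0001 F [-0.   2.   4.9] M [ 0.28 -0.04  0.06] t 13.92
```

Emit:
move_arm(targets=[[[0,0,0,-0.0015,0],[0,0,0,0,0],[0,0,0,-0.001,0],[0,0,0,0,0],[0,0,0,0,0]]])

```text
time: 14.33
tool_pos: [0.6132, 0.3168, 0.126]
tool_rot: [-0.0, 0.841, 0.54, 0.001]
contact_force: [3.5, 4.5, -0.2]
gripper_width: 0.231
grasp_force: 60.9
```

```bash
python3 -c "
from h import *
go(.613,.316)"
```

```text
pos [0.6132 0.3168 0.126 ] ang 65.41 frac x,y -0.0013 0.0003 F [ 3.5  4.5 -0.2] M [ 0.81 -0.87 -0.05] t 14.33
```

It seated at the predicted height (TCP 0.126) and the spring load now sits in the notch. Releasing and withdrawing straight up.

Emit:
move_arm(targets=[[[60,0,0,0,0],[60,0,0,0,0],[60,0,0,0,0],[60,0,0,0,0],[60,0,0,0,0]]])

```text
time: 14.75
tool_pos: [0.6121, 0.3158, 0.1259]
tool_rot: [-0.0, 0.841, 0.54, -0.001]
contact_force: [0.4, 1.2, -0.1]
gripper_width: 0.598
grasp_force: 0.0
```

Emit:
move_arm(targets=[[[60,0,0,-0.02,0],[60,0,0,-0.05,0],[60,0,0,-0.05,0],[60,0,0,-0.05,0],[60,0,0,-0.05,0]]])

```text
time: 15.17
tool_pos: [0.6124, 0.316, 0.2609]
tool_rot: [0.0, 0.841, 0.54, 0.0]
contact_force: [-0.0, 1.0, -0.1]
gripper_width: 0.599
grasp_force: 0.0
```

Emit:
move_arm(targets=[[[60,0,0,-0.02,0],[60,0,0,0,0],[60,0,0,0,0]]])

```text
time: 15.42
tool_pos: [0.6126, 0.3161, 0.2708]
tool_rot: [0.0, 0.841, 0.54, 0.0]
contact_force: [0.2, 0.6, -0.5]
gripper_width: 0.601
grasp_force: 0.0
```

Run:
```python
from h import *
go(.613,.316)
a=grab_frame("scene");b=grab_frame("wrist");save("wf",b)
cs=cal("scene")
print("cap bottom/top, bar top if locked:",proj(cs,[[.613,.316,.074],[.613,.316,.09],[.613,.316,.132]]))
A=cv2.resize(a[140:280,160:310],(450,420),interpolation=cv2.INTER_CUBIC);B=cv2.resize(b,(350,262))
o=np.zeros((420,800,3),np.uint8);o[:,:450]=A;o[:262,450:]=B;save("fin",o)
hsv=cv2.cvtColor(a,cv2.COLOR_RGB2HSV);m=cv2.inRange(hsv,(108,120,40),(125,255,255))
for k in cv2.findContours(m,0,2)[0]:
    if cv2.contourArea(k)>150: print(cv2.boundingRect(k))
```

```text
pos [0.6126 0.3161 0.2708] ang 65.42 frac x,y 0.0001 0.0008 F [ 0.2  0.6 -0.5] M [-0.02 -0.02  0.04] t 15.42
cap bottom/top, bar top if locked: [[236.59159109 218.16839833]
 [236.52331571 210.20445729]
 [236.35328337 188.81070467]]
(344, 205, 35, 39)
(294, 192, 33, 36)
(218, 185, 36, 39)
```

View pics/fin.png

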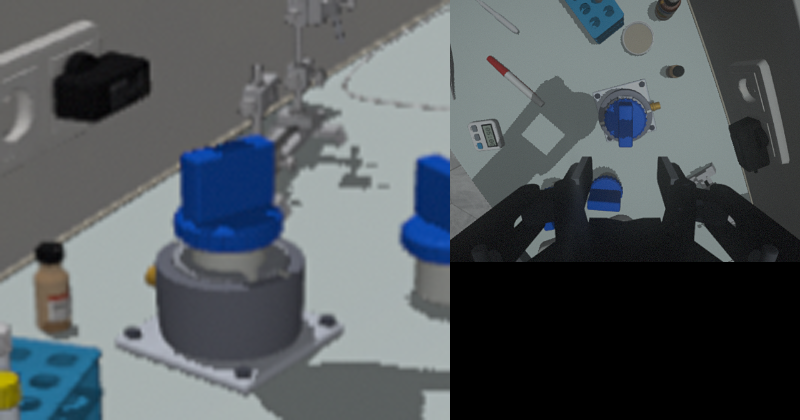

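The cartridge stands upright in the head with its bar top at about row 189, which matches the locked-height prediction of 188.8. The gripper is clear, and the timer, dish and vial are in place.

```bash
python3 -c "
from plant import job
print(job.job_done())"
```

```text
the job is handed in; nothing more can be done
None
```

I fitted the cartridge into the filter head, turned it clockwise to the stop, backed off about 4° and let it rise at the expected locked height. After release it stayed there with the gripper clear, and I handed the job in about 15.5 s into the 64 s limit; the timer, dish and vial were not touched.

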